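# Clip a slide carrier into a microscope stage

## Task

Load the blue-handled slide carrier into the black microscope stage: tip the spring clip up by its red bar until it stays open by itself, lay the carrier on the stage and slide it flat, glass up and handle end last, under the two keeper lips until you feel it press on the sprung brass end stop, lightly but definitely, and leave it bearing there. Then ease the clip down onto the carrier by its bar, keeping hold until it bears on the carrier so that it never snaps or is rammed down, and let go. Leave the other two carriers and everything else on the table where they are.

Things in the scene. Friction and masses are not known exactly. Their poses are not given: they have to be found in the camera images.
- stage: Black microscope stage fixed to the bench, 150 x 275 x 30 mm high, white motor housing on one long side. Place and yaw differ each time. Origin: on the table under the middle of the carrier channel; z up, x across the channel, and the carrier slides along +y. Its flat top (z = 30 mm) reaches from y = -160 to +115 mm; from y = -160 to -40 it is an open apron to lay the carrier on.
- channel (a point): Point on the stage's top at the channel's middle, 30 mm above stage's origin, same axes. Aluminium side guides, 63 mm apart inside and 8 mm high, run from y = -10 to +55 mm; flared ends reach back to y = -38, where the mouth is 90 mm wide.
- lips (a point): Middle between the two aluminium keeper lips, on the stage's top at stage y = +35 mm; axes as the stage's. The lips lie over the side guides from stage y = +15 to +55 mm, reach inward to x = +-24.5 mm and leave 8 mm free below, so the carrier (6 mm thick) gets there only by sliding in flat from the -y side.
- endstop: Brass end stop at the +y end of the channel: a sprung, damped face 44 mm wide, 9 mm high, on a fixed bracket. Origin: on the stage's top, on the channel's centre line, at stage y = +60 mm; axes as the stage's. The setting of the face differs each time and is NOT measured: it lies anywhere from 12 mm before to 12 mm beyond this origin (y) and must be found by feel. It gives about 1 mm per 8 N; press it with 4 to 8 N, never over 12 N.
- clip (a joint): Spring clip's angle in rad: 0 = down and empty (its start), about 0.05 = down on the carrier, 1.5 = fully open. A steel plate 64 mm wide that reaches from the hinge towards the stage's -y. Over-centre spring: below 0.85 rad it closes, above it opens and stays open; at most 0.25 N m either way (4 N at the bar, 5 N on the carrier). Let go below 0.85 it snaps shut at over 3 rad/s.
- clip_bar (a point): Middle of the clip's red lift bar: round, 10 mm diameter, along the stage's x, 54 mm clear between its end arms. Pinched across (along the stage's y) from above, it turns in the fingers as they carry it round the hinge. At clip angle 0 it lies 50 mm from the hinge towards the stage's -y and 35 mm above it; at 1.5 rad 31 mm beyond it (+y) and 52 mm above. Axes turn with the clip.
- clip_hinge (a point): Middle of the clip's hinge axis, fixed on the stage (stage x = 0, y = +75, z = 42 mm); the axis runs along the stage's x. Axes as the stage's.
- carrier_blue: The carrier to load: flat aluminium plate 60 (x) x 115 (y) x 6 mm with a glass slide set in its top and an upright blue handle; about 0.12 kg. Origin: centre of its underside; its y axis points from the handle to the front edge. It starts flat on the table, in one of three places, swapped with the other carriers.
- handle (a point): Grip point of the blue handle: a wall 36 mm wide (x), 10 mm thick (y), from 6 to 44 mm above the carrier's underside. This point lies 47.5 mm from the carrier's centre towards -y, 30 mm above the underside. Pinch it across its 10 mm thickness from above.
- lead (a point): Middle of the carrier's front edge at its underside: 57.5 mm from the carrier's centre along its +y. It meets the end stop's face.
- carrier_orange: Another carrier of the same shape with an orange handle, to be left alone. Origin: centre of its underside.
- carrier_white: Another carrier of the same shape with a white handle, to be left alone. Origin: centre of its underside.
- oil_bottle: Small amber bottle, 32 mm diameter, 75 mm high, a bystander. Origin: centre of its underside.
- slide_box: Green and white slide box, 85 x 100 x 30 mm, a bystander. Origin: centre of its underside.
- tip_rack: Yellow open rack, 85 x 120 x 50 mm, a bystander. Origin: centre of its underside.
- jar: Glass jar, 54 mm diameter, 60 mm high, a bystander. Origin: centre of its underside.
There are look-alikes about, which are no part of the job. Leave any pink or purple look-alike of the carrier_blue alone.

How it is judged (in metres and radians):
On the way, in this order (a step that is already met when the one before it is completed fails the run):
1. the clip is up and past its middle, open at 1.2 rad or more (value of joint clip above 1.2 rad), for 0.2 s.
2. with the clip open, the carrier lies flat in the channel and presses against the end stop with more than 3 N (y of lead in the frame of endstop above -0.014 m and angle between the y axis of carrier_blue and the y axis of stage, either way round below 0.05 rad and z of lead in the frame of channel below 0.002 m and value of joint clip above 1.2 rad and contact force between carrier_blue and endstop above 3 N), for 0.1 s.
At the end, for the whole second after the job is handed in: The blue carrier lies flat on the stage (front edge within 2 mm of the stage's top), square to the channel within 0.05 rad, its front edge still bearing on the face of the end stop (more than 0.1 N); the clip is down (below 0.1 rad) and presses on it with more than 1 N; all is at rest (y of lead in the frame of endstop above -0.014 m and angle between the y axis of carrier_blue and the y axis of stage, either way round below 0.05 rad and z of lead in the frame of channel below 0.002 m and value of joint clip below 0.1 rad and contact force between clip and carrier_blue above 1 N and contact force between carrier_blue and endstop above 0.1 N and linear speed of carrier_blue below 0.01 m/s); the robot touches nothing.
It fails at once if the carrier is pressed against the end stop with more than 12 N (contact force between carrier_blue and endstop above 12 N).
It fails at once if the clip snaps shut: it closes faster than 3 rad/s (velocity of joint clip below -3 rad/s).
It fails at once if the clip is rammed onto the carrier with more than 25 N (contact force between clip and carrier_blue above 25 N).
It fails at once if another carrier or a bystander is moved more than 15 mm (distance of any of carrier_orange, carrier_white, oil_bottle, slide_box, tip_rack, jar from where it was at the start of the episode above 0.015 m).
It also fails if it takes over 72 s, if anything falls off the work surface, if the arm or the gripper's body presses on something with over 40 N, if the wrist force passes 120 N, or if a joint passes its speed limit or range.

## Robot

A 6-joint arm with a two-finger parallel gripper is mounted at the origin on the work surface. World frame = base frame: x ahead of the robot, y to its left, z up, the work surface at z = 0. Lengths are in mm, angles in rad, forces in N, time in s.
With the tool pointing down it reaches from about 325 to 1000 mm from the base axis. Payload 5.1 kg.
Tool frame: the origin (TCP) lies midway between the tips of the shut fingers; the grasp point (between the pads) lies 19 mm behind it; z points along the fingers, y is the line along which they close (so a half turn about z gives the same grasp; the last joint's range is limited). The gripper opens to 85 mm and grips with 20 to 120 N. Pads are 22 mm wide; open, the fingers measure 114 mm over their backs; the gripper's body (76 mm by 85 mm) begins 54 mm behind the grasp point. The pads swing forward as they close: fully open they stand 13 mm farther back than shut.
Start: joints at [1.252, 0.124, 1.65, -0, 1.367, -0.083], TCP at [151.876, 631.995, 205.522] pointing down, gripper open.
Joint ranges: [-2.61, 2.61], [-1.02, 2.33], [0.03, 2.71], [-1.35, 4.49], [0.32, 2.68], [-2.91, 2.91]. Speed limits (rad/s): [2.57, 2.57, 3.14, 3.14, 3.14, 3.14].

## Interface

Orientations are given as a rotation vector (axis times angle).
In Python, from station import telemetry, read_camera, job gives the robot as it stands.
- The arm moves only by the tool jog_arm, never from a script. Its argument "motion" is a list that holds one entry, the list of rows, each a list of 7 numbers: the shift along the tool's x, y, z in cm, then the turn, a rotation vector about the tool's x, y, z in degrees, then the closure, from 0 (fully open) to 1 (shut). In form: [[[x, y, z, ax, ay, az, fingers], ...]]. A call has 1 to 8 rows; each row shifts and turns the commanded pose from where the row before left it, along the tool's axes as they then stand; what a row does not reach is not made up. A row lasts 1/8 s, in which the tool goes at most 62.5 mm and 10.7 degrees, less where a joint would pass 70% of its speed; a pose out of reach is approached as far as the arm can. A call with a gripper value outside its range is refused whole. The fingers move at their own pace and stop on an object; "newtons" is the grip in N (left out, the last holds). Time passes only in rows, so rows that do not move let the fingers close. It gives the time, the measured TCP pose, the force and the opening at its end, in the units of the state.
- telemetry.sense(): the state, without advancing time (a new reading comes with each control period).
- read_camera(name): name is "scene" or "top" or "wrist"; returns a dict with "frame" (400x640x3 uint8, blue, green, red), "fx", "fy", "cx", "cy" (pixels), "k1" (the pictures are not rectified: a ray, as slopes to the right and down, at radius r is drawn at 1 + k1 r^2 times it, then the intrinsics apply), "R" (3x3) and "t" (3): a world point X has camera coordinates R X + t. Camera axes: x right, y down, z forward; pixel columns grow to the right and rows downward; lengths in mm; the calibration is good to about 2 mm. A picture is of the moment at which its call begins. There is no depth.
- job.sign_off(): hands the job in, once; it reports no verdict.
The state is a dict: "t": time; "joint_pos": joint angles; "qvel": joint speeds; "joint_torque": joint torques, N m; "eef_pos": TCP position; "tcp_rot": TCP orientation; "force": force on the tool from outside, world axes, zero at the start; "ft_torque": the same for the moment, N m; "finger_gap": finger opening in mm.
Only numpy, scipy, OpenCV 4.12 (cv2) and the standard library are available. Lean on these libraries where they do the work, as an engineer would, in place of code of your own. Each camera call takes 0.05 s, during which the arm holds its last target. There are 200 camera calls.

## Working session

There is one attempt and no reset: what is moved stays moved. The work goes in short steps, Python scripts to look and compute and a tool call to move; the robot and the scene stay as the last step left them, time stands still between calls to the robot, and variables do not carry over. Pictures are saved under pics/ and viewed, on a budget of 10 in all, crops included, one or two more only if the job needs it, and the job is handed in when it is done.

Besides the shell and the picture viewer there is one more tool, called after "Emit:" as a command line: name --argument value ..., lists and objects as JSON in quotes. jog_arm: Moves the arm, as the interface text tells. Its arguments: {"type":"object","properties":{"motion":{"type":"array"},"newtons":{"type":"number"}},"required":["motion"]}

```bash
mkdir -p pics; ls
cat > h.py <<'E'
import numpy as np, cv2
from scipy.spatial.transform import Rotation as Rn
from station import telemetry, read_camera, job
def cast(c,u,v,z):
    d=np.array([[c["fx"],0,c["cx"]],[0,c["fy"],c["cy"]],[0,0,1.]])
    x,y=cv2.undistortPoints(np.array([[[u,v]]],float),d,np.array([c["k1"],0,0,0,0.]))[0,0]
    # drawn = (1+k1 r^2)*ray
    R=np.array(c["R"]);o=-R.T@np.array(c["t"]);r=R.T@np.array([x,y,1.])
    return o+r*(z-o[2])/r[2]
def proj(c,X):
    p=np.array(c["R"])@np.array(X,float)+np.array(c["t"]);x,y=p[:2]/p[2];k=1+c["k1"]*(x*x+y*y)
    return c["fx"]*x*k+c["cx"],c["fy"]*y*k+c["cy"]
E
python3 - <<'E'
from h import *
import pickle
C={n:read_camera(n) for n in("scene","top","wrist")}
pickle.dump(C,open("c0.pkl","wb"))
for n,c in C.items(): cv2.imwrite(f"pics/{n}0.png",c["frame"]); print(n,c["fx"],c["k1"],(-np.array(c["R"]).T@np.array(c["t"])).round(), np.array(c["R"]).round(2).tolist())
cv2.imwrite("pics/both.png",np.vstack([cv2.resize(C[n]["frame"],(480,300)) for n in("scene","wrist")]))
print(telemetry.sense())
E
```

```text
pics
scene 432.6203627673798 -0.10392753208660573 [1235.  120.  684.] [[-0.24, 0.97, 0.01], [0.63, 0.16, -0.76], [-0.74, -0.17, -0.65]]
top 493.1826677971773 -0.07706169526902137 [ 296.  -40. 1122.] [[0.0, -1.0, 0.0], [-0.97, -0.0, -0.23], [0.23, -0.0, -0.97]]
wrist 278.9721925101994 -0.02840771529150668 [ 85. 647. 374.] [[0.23, 0.97, -0.0], [0.94, -0.23, 0.27], [0.26, -0.06, -0.96]]
{'t': 0.15, 'joint_pos': array([ 1.25240307e+00,  1.24346337e-01,  1.65135868e+00,  2.68627590e-05,
        1.36750137e+00, -8.25906424e-02]), 'qvel': array([ 0.0004396 , -0.00149457, -0.00402972,  0.00046516, -0.00083383,
       -0.00027681]), 'joint_torque': array([ 5.73912239e-04, -4.24228656e+01, -3.66014063e+01, -3.61994432e-05,
        4.62687647e-03, -1.04482618e-05]), 'eef_pos': array([151.70828464, 631.51890906, 204.54220251]), 'tcp_rot': array([-3.69507884e-01, -3.11943602e+00,  2.47555646e-03]), 'force': array([-0.17866701, -0.09911271, -1.39117643]), 'ft_torque': array([-0.02233093,  0.00882697, -0.02604365]), 'finger_gap': 85.17231079369667}
```

View pics/top0.png

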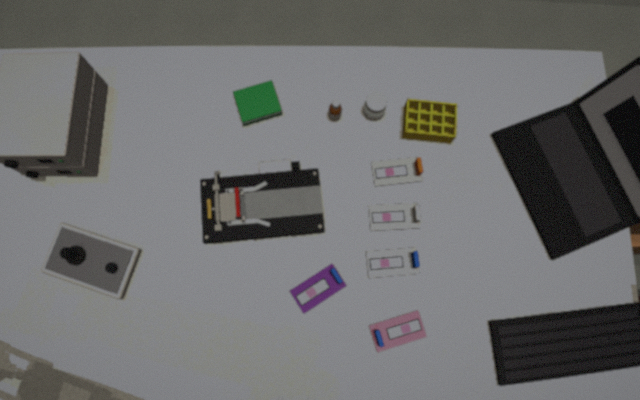

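View pics/both.png

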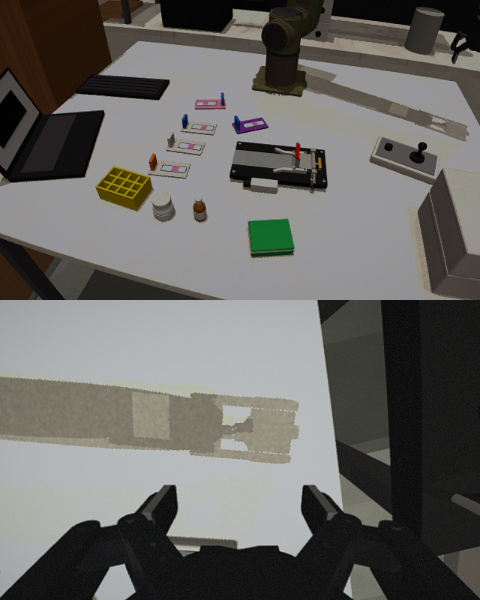

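Scene: the stage is in the middle of the top view, with its brass stop at (209,208), red bar at (238,203) and the apron opening to the right. Candidates with blue handles:
- The aluminium carrier at (393,263), handle at (415,260).
- A purple one at (318,288).
- A pink one at (398,330).

The aluminium one fits the description, because the other two are the look-alikes. I'll confirm it in a crop.

Run:
```python
from h import *
import pickle
C=pickle.load(open("c0.pkl","rb"));c=C["top"];f=c["frame"];hsv=cv2.cvtColor(f,cv2.COLOR_BGR2HSV)
cv2.imwrite("pics/crop1.png",cv2.resize(f[150:350,190:450],(780,600),interpolation=cv2.INTER_CUBIC))
def comps(m,mn=15):
    n,l,s,ce=cv2.connectedComponentsWithStats(m.astype(np.uint8)); return [(s[i],ce[i],l==i) for i in range(1,n) if s[i][4]>=mn]
m=(hsv[...,0]>95)&(hsv[...,0]<125)&(hsv[...,1]>120)&(hsv[...,2]>50)
for s,ce,k in comps(m): print("blue",s,ce.round(1),cast(c,*ce,40).round(1))
m=((hsv[...,0]<6)|(hsv[...,0]>172))&(hsv[...,1]>140)&(hsv[...,2]>70)
for s,ce,k in comps(m): print("red",s,ce.round(1),cast(c,*ce,79).round(1))
m=(hsv[...,0]>18)&(hsv[...,0]<32)&(hsv[...,1]>120)&(hsv[...,2]>90)
for s,ce,k in comps(m): print("brass",s,ce.round(1),cast(c,*ce,39).round(1))
m=(hsv[...,2]<60); m[:,:190]=0;m[:,335:]=0;m[:160]=0;m[250:]=0
pts=[]
for s,ce,k in comps(cv2.morphologyEx(m.astype(np.uint8),cv2.MORPH_OPEN,np.ones((3,3))),200):
    pts.append(np.argwhere(k)[:,::-1])
pts=np.vstack(pts);W=np.array([cast(c,u,v,30)[:2] for u,v in cv2.convexHull(pts.astype(np.int32))[:,0]]).astype(np.float32)
r=cv2.minAreaRect(W);print("stage rect",r,cv2.boxPoints(r).round(1).tolist())
```

```text
blue [413 252   6  15  70] [415.3 259.2] [ 406.1 -269.7   40. ]
blue [331 268  11  15  77] [335.7 275.3] [370.7 -94.4  40. ]
blue [375 331   8  15  67] [378.6 337.8] [ 238.9 -184.8   40. ]
red [235 187   5  30 104] [237.3 201.3] [525.9 120.1  79. ]
brass [405 100  52  37 919] [429.4 119.3] [ 734.8 -318.5   39. ]
brass [207 199   4  19  65] [208.7 207.4] [520.3 190.1  39. ]
stage rect ((537.8588256835938, 74.1689224243164), (169.39236450195312, 269.5703430175781), 5.883171081542969) [[439.79998779296875, 199.60000610351562], [467.3999938964844, -68.5999984741211], [635.9000244140625, -51.20000076293945], [608.2999877929688, 216.89999389648438]]
```

View pics/crop1.png

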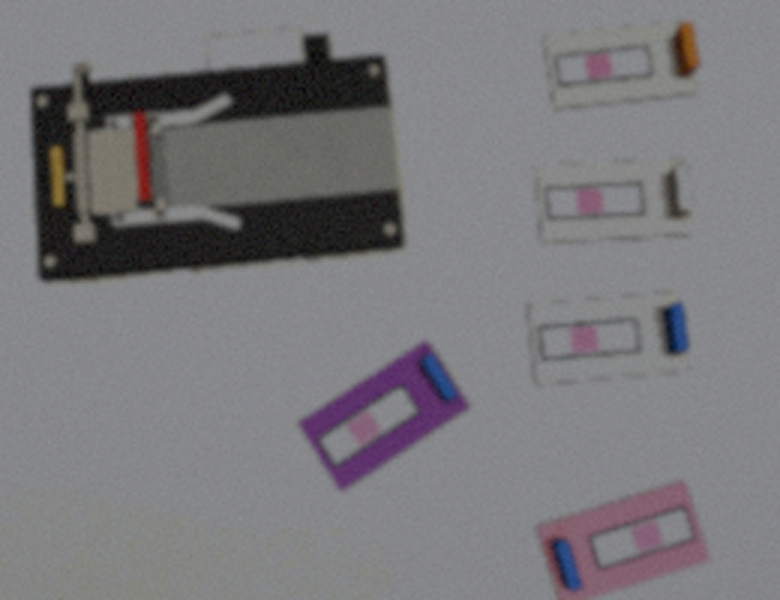

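The crop confirms it: the aluminium carrier, with its blue handle at crop (677,328), is distinct from the purple and pink look-alikes. The four stage screws are visible, so I'll fit the stage frame from those, the bar and the brass stop.

```bash
cat >> h.py <<'E'
def tool():
    s=telemetry.sense(); return s,np.array(s["eef_pos"]),Rn.from_rotvec(s["tcp_rot"])
def delta(target,yaw):
    """cm shift in tool axes & tool-z turn to bring TCP to target (mm), tool y along stage-y (yaw), tool down"""
    s,p,R=tool(); G=Rn.from_matrix(np.array([[-np.cos(yaw),-np.sin(yaw),0],[-np.sin(yaw),np.cos(yaw),0],[0,0,-1]]).T.T)
    # columns: x=(-c,-s), y=(-s,c), z=-1
    G=Rn.from_matrix(np.array([[-np.cos(yaw),-np.sin(yaw),0],[-np.sin(yaw),np.cos(yaw),0],[0,0,-1.]]))
    print("t",round(s["t"],2),"tcp",p.round(1),"shift cm (current axes)",(R.inv().apply(np.array(target)-p)/10).round(2),"turn deg",np.degrees((R.inv()*G).as_rotvec()).round(2),"F",np.round(s["force"],1),"gap",round(s["finger_gap"],1))
E
python3 - <<'E'
from h import *
import pickle
c=pickle.load(open("c0.pkl","rb"))["top"]
S=[cast(c,190+u/3,150+v/3,30)[:2] for u,v in((42,101),(374,70),(390,230),(50,261))]
S=np.array(S);print(S.round(1).tolist())
d=(S[0]+S[3]-S[1]-S[2])/2;print(np.linalg.norm(d),"yaw",np.arctan2(-d[0],d[1]))
y=np.arctan2(-d[0],d[1]);d/=np.linalg.norm(d);e=np.array([d[1],-d[0]])
O=S.mean(0)+22.5*d;print("origin",O)
for n,(u,v),z in(("bar",(237.3,201.3),79),("brass",(208.7,207.4),39)):
    q=cast(c,u,v,z)[:2]-O;print(n,"stage xy",q@e,q@d)
# bar edge extents, blue carrier edges on z=6
B=np.array([cast(c,190+u/3,150+v/3,6)[:2] for u,v in((529,303),(680,291),(690,367),(537,385))]);print(B.round(1).tolist(),B.mean(0))
b=O+25*d; delta([*b,200],y)
E
```

```text
[[577.8, 205.8], [603.4, -48.0], [479.4, -60.3], [454.6, 193.1]]
254.90804318493014 yaw 0.09915188543422733
origin [526.57987128  95.04090552]
bar stage xy 1.8333531668132106 24.89084782714969
brass stage xy 3.239039825977917 95.22282816697566
[[427.9, -165.9], [437.2, -281.2], [379.9, -286.4], [366.5, -170.7]] [ 402.87489962 -226.03896409]
t 0.15 tcp [151.7 631.5 204.5] shift cm (current axes) [-48.16 -41.04   0.51] turn deg [ -0.09  -0.02 -19.19] F [-0.2 -0.1 -1.4] gap 85.2
```

Emit:
jog_arm --motion '[[[0,0,0,0,0,-9.6,0],[0,0,0,0,0,-9.6,0],[-2.67,-4.55,0,0,0,0,0],[-2.67,-4.55,0,0,0,0,0],[-2.67,-4.55,0,0,0,0,0],[-2.67,-4.55,0,0,0,0,0],[-2.67,-4.55,0,0,0,0,0],[-2.67,-4.55,0,0,0,0,0]]]'

```text
t: 1.15
eef_pos: [338.9, 374.6, 205.3]
tcp_rot: [0.157, -3.138, 0.0]
force: [-0.3, 0.2, 0.3]
finger_gap: 85.2
```

Emit:
jog_arm --motion '[[[-2.67,-4.55,0,0,0,0,0.5],[-2.67,-4.55,0,0,0,0,0.5],[-2.67,-4.55,0,0,0,0,0.5],[-2.67,-4.55,0,0,0,0,0.5],[-2.67,-4.55,0,0,0,0,0.5],[-2.67,-4.55,0,0,0,0,0.5],[0,0,0,0,0,0,0.5]]]'

```text
t: 2.02
eef_pos: [526.0, 117.8, 205.1]
tcp_rot: [0.148, -3.137, 0.001]
force: [-0.8, -0.1, 0.2]
finger_gap: 42.3
```

Run:
```python
from h import *
import pickle
c=read_camera("wrist");pickle.dump(c,open("w1.pkl","wb"));f=c["frame"];hsv=cv2.cvtColor(f,cv2.COLOR_BGR2HSV)
m=(((hsv[...,0]<6)|(hsv[...,0]>172))&(hsv[...,1]>140)&(hsv[...,2]>60)).astype(np.uint8)
n,l,s,ce=cv2.connectedComponentsWithStats(m)
for i in range(1,n):
    if s[i][4]>40: print(s[i],ce[i],cast(c,*ce[i],79).round(1))
cv2.imwrite("pics/w1.png",f); delta([524,120,200],.099)
```

```text
[318 158   9  60 494] [322.35020243 187.00404858] [521.7 120.6  79. ]
t 2.08 tcp [525.1 119.3 205. ] shift cm (current axes) [0.1  0.08 0.5 ] turn deg [ 0.02 -0.07 -0.15] F [ 0.2 -0.1 -0.4] gap 42.5
```

View pics/w1.png

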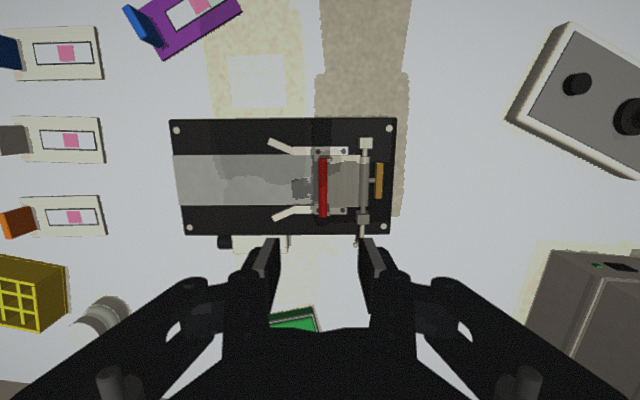

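The wrist view agrees: red bar at (322,187), giving (522,121), within 3 mm of the TCP. I'll descend and pinch.

Emit:
jog_arm --motion '[[[0.2,0.1,4,0,0,0,0.5],[0,0,4,0,0,0,0.5],[0,0,4,0,0,0,0.5],[0,0,2.4,0,0,0,0.5],[0,0,0,0,0,0,0.6],[0,0,0,0,0,0,0.7],[0,0,0,0,0,0,1],[0,0,0,0,0,0,1]]]' --newtons 30

```text
t: 3.08
eef_pos: [523.6, 121.4, 62.9]
tcp_rot: [-0.156, 3.135, 0.0]
force: [-0.1, 0.6, 0.5]
finger_gap: 0.2
```

Emit:
jog_arm --motion '[[[0,0,0,0,0,0,1],[0,0,0,0,0,0,1]]]'

```text
t: 3.32
eef_pos: [522.8, 121.2, 61.7]
tcp_rot: [-0.156, 3.137, 0.0]
force: [-0.5, 0.5, 0.1]
finger_gap: -0.1
```

The gap is 0, so the bar isn't between the pads. I need a look.

Run:
```python
from h import *
import pickle
c=read_camera("wrist");s=read_camera("scene");pickle.dump((c,s),open("w2.pkl","wb"))
a=cv2.resize(c["frame"][120:320,160:480],(640,300)) if 0 else c["frame"][100:300,160:480]
u,v=map(int,proj(s,[524,120,77]));print(u,v)
b=s["frame"][v-60:v+40,u-80:u+80]
cv2.imwrite("pics/w2.png",np.vstack([cv2.resize(c["frame"][130:330,200:440],(480,400))[:, :],cv2.resize(b,(480,300))])[:600] if 0 else np.hstack([cv2.resize(c["frame"][130:330,200:440],(400,333)),cv2.resize(b,(400,333),interpolation=cv2.INTER_CUBIC)]))
delta([524,120,62],.099)
```

```text
395 200
t 3.42 tcp [522.8 121.2  61.6] shift cm (current axes) [-0.11 -0.13 -0.04] turn deg [-0.    0.    0.01] F [-0.6 -0.3  0.3] gap 0.0
```

View pics/w2.png

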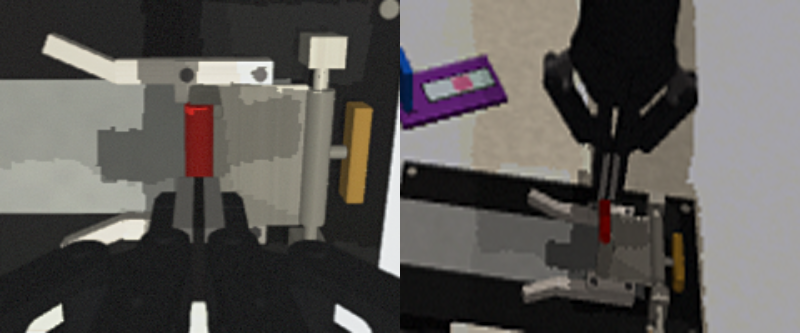

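Run:
```python
from h import *
import pickle
C=pickle.load(open("c0.pkl","rb"));w=pickle.load(open("w1.pkl","rb"));w2,s2=pickle.load(open("w2.pkl","rb"))
def red(c):
    h=cv2.cvtColor(c["frame"],cv2.COLOR_BGR2HSV);m=(((h[...,0]<6)|(h[...,0]>172))&(h[...,1]>140)&(h[...,2]>60)).astype(np.uint8)
    n,l,s,ce=cv2.connectedComponentsWithStats(m);i=1+np.argmax(s[1:,4]);return s[i],ce[i]
A=[];B=[]
for n,c in(("top",C["top"]),("scene",C["scene"]),("w1",w)):
    s,ce=red(c);print(n,s,ce.round(1),"pred(z77)",np.round(proj(c,[522,120,77]),1))
    a=cast(c,*ce,0);d=cast(c,*ce,100)-a;d/=np.linalg.norm(d);P=np.eye(3)-np.outer(d,d);A.append(P);B.append(P@a)
X=np.linalg.solve(sum(A),sum(B));print("tri",X)
for i,j in((0,1),(0,2),(1,2)): print(i,j,np.linalg.solve(A[i]+A[j],B[i]+B[j]).round(1))
p=[522.8,121.2,61.6];print("tcp in w2",proj(w2,p),"in s2",proj(s2,p)); print(red(w2),red(s2))
```

```text
top [235 187   5  30 104] [237.3 201.3] pred(z77) [237.4 203.3]
scene [395 190   4  23  89] [396.5 201.1] pred(z77) [396.  199.7]
w1 [318 158   9  60 494] [322.4 187. ] pred(z77) [321.7 186.8]
tri [524.55516414 120.972377    75.50769615]
0 1 [526.3 121.   77. ]
0 2 [524.8 120.7  74.6]
1 2 [522.8 121.2  74.1]
tcp in w2 (np.float64(320.0591660072791), np.float64(234.55672007639134)) in s2 (np.float64(395.5823138872024), np.float64(205.42642972921948))
(array([311, 192,  17,  44, 719], dtype=int32), array([319.13769124, 213.67037552])) (array([395, 200,   4,  13,  50], dtype=int32), array([396.56, 206.1 ]))
```

Run:
```python
from h import *
import pickle
w2,s2=pickle.load(open("w2.pkl","rb"))
for z in(60,70,80,90,100): print(z,"wrist tip edge",cast(w2,319,236,z).round(1),"scene tip edge",cast(s2,397,200,z).round(1))
f=s2["frame"];u,v=396,200
R=np.array(w2["R"]);print("wrist cam pos",(-R.T@np.array(w2["t"])).round(1),telemetry.sense()["eef_pos"].round(1))
a=cv2.resize(f[150:230,340:440],(500,400),interpolation=cv2.INTER_NEAREST);b=cv2.resize(w2["frame"][190:290,270:370],(400,400),interpolation=cv2.INTER_NEAREST)
cv2.imwrite("pics/w3.png",np.clip(cv2.resize(np.hstack([a,b]),(800,356)).astype(float)*1.8,0,255))
```

```text
60 wrist tip edge [524.5 120.7  60. ] scene tip edge [502.3 122.3  60. ]
70 wrist tip edge [520.4 120.3  70. ] scene tip edge [514.1 122.3  70. ]
80 wrist tip edge [516.3 119.8  80. ] scene tip edge [525.8 122.2  80. ]
90 wrist tip edge [512.2 119.4  90. ] scene tip edge [537.6 122.2  90. ]
100 wrist tip edge [508.1 119.  100. ] scene tip edge [549.3 122.2 100. ]
wrist cam pos [454.1 113.4 230.9] [522.8 121.2  61.6][ WARN:0@0.256] global loadsave.cpp:1063 imwrite_ Unsupported depth image for selected encoder is fallbacked to CV_8U.
```

View pics/w3.png

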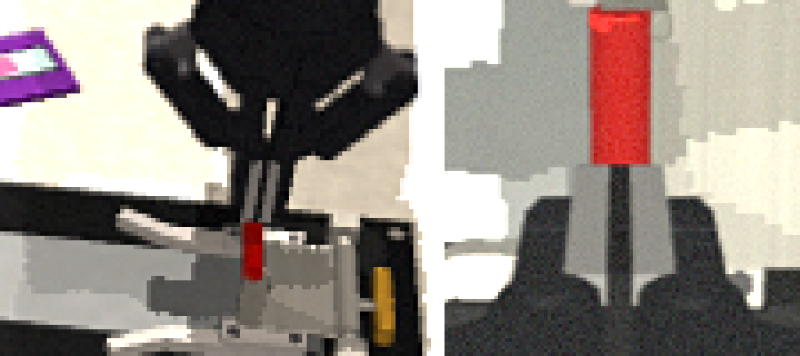

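The two views put the actual fingertips at about z = 88, just above the bar, even though the TCP reads 62. So the pads closed over the top of the bar. I'll open, go 14 mm lower while watching the force, and pinch again.

Emit:
jog_arm --motion '[[[0,0,0,0,0,0,0.5],[0,0,0,0,0,0,0.5],[0,0,0,0,0,0,0.5],[0,0,0.7,0,0,0,0.5],[0,0,0.7,0,0,0,0.5],[0,0,0,0,0,0,1],[0,0,0,0,0,0,1],[0,0,0,0,0,0,1]]]'

```text
t: 4.42
eef_pos: [522.6, 121.4, 47.3]
tcp_rot: [0.156, -3.137, -0.0]
force: [-0.3, 1.2, -1.9]
finger_gap: 8.7
```

Emit:
jog_arm --motion '[[[0,0,0,0,0,0,1],[0,0,0,0,0,0,1]]]'

```text
t: 4.68
eef_pos: [522.6, 121.4, 47.4]
tcp_rot: [0.156, -3.137, -0.0]
force: [-0.6, 1.2, -2.8]
finger_gap: 8.5
```

Gap is 8.5, so the tips have just caught the bar. I'll go 8 mm deeper for a secure pinch.

Emit:
jog_arm --motion '[[[0,0,0,0,0,0,0.6],[0,0,0,0,0,0,0.6],[0,0,0.4,0,0,0,0.6],[0,0,0.4,0,0,0,0.6],[0,0,0,0,0,0,1],[0,0,0,0,0,0,1],[0,0,0,0,0,0,1]]]'

```text
t: 5.55
eef_pos: [522.5, 121.3, 39.3]
tcp_rot: [0.156, -3.137, -0.0]
force: [0.2, 0.8, -2.8]
finger_gap: 8.6
```

Emit:
jog_arm --motion '[[[0,0.46,-0.57,0,0,0,1],[0,0.52,-0.52,0,0,0,1],[0,0.57,-0.45,0,0,0,1],[0,0.63,-0.37,0,0,0,1],[0,0.67,-0.3,0,0,0,1],[0,0.7,-0.22,0,0,0,1]]]'

```text
t: 6.3
eef_pos: [519.4, 155.3, 66.1]
tcp_rot: [0.157, -3.137, 0.006]
force: [-4.1, -7.8, 8.6]
finger_gap: 8.4
```

Emit:
jog_arm --motion '[[[0,0.72,-0.13,0,0,0,1],[0,0.73,-0.04,0,0,0,1],[0,0.73,0.04,0,0,0,1],[0,0.72,0.13,0,0,0,1],[0,0.7,0.22,0,0,0,1],[0,0.56,0.24,0,0,0,1],[0,0,0,0,0,0,1],[0,0,0,0,0,0,1]]]'

```text
t: 7.3
eef_pos: [515.1, 198.3, 59.0]
tcp_rot: [0.156, -3.138, -0.001]
force: [0.3, 1.1, -0.0]
finger_gap: 8.4
```

Run:
```python
from h import *
s=read_camera("scene");w=read_camera("wrist");u,v=map(int,proj(s,[515,170,90]))
cv2.imwrite("pics/o1.png",np.hstack([cv2.resize(s["frame"][v-70:v+50,u-90:u+70],(480,360),interpolation=cv2.INTER_CUBIC),cv2.resize(w["frame"][100:320,210:430],(320,360))[:, :320]]))
delta([524,120,62],.099)
```

```text
t 7.4 tcp [515.1 198.1  59.1] shift cm (current axes) [-0.11 -7.86 -0.29] turn deg [ 0.03 -0.    0.  ] F [-0.4  1.2  0. ] gap 8.5
```

View pics/o1.png

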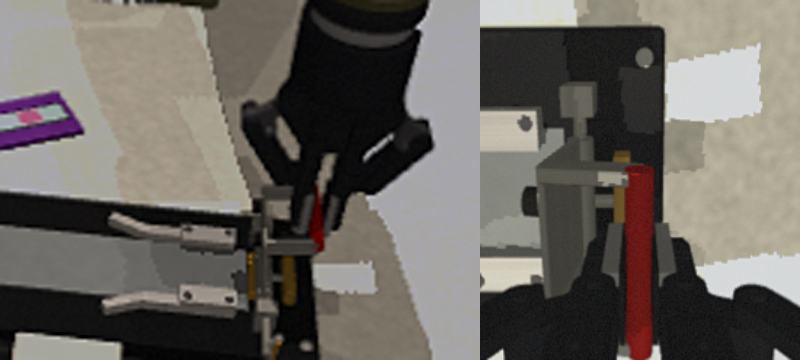

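The clip is at about 1.4 rad and held, with the plate upright in the wrist view at (565,210). I'll release gently, lift clear and go over the blue handle.

Emit:
jog_arm --motion '[[[0,0.2,0,0,0,0,0.8],[0,0,0,0,0,0,0.8],[0,0,0,0,0,0,0.8],[0,0,-3,0,0,0,0.8],[0,0,-4,0,0,0,0.8],[0,0,-4,0,0,0,0.6],[1.54,-4.56,0,0,0,0,0.6],[1.54,-4.56,0,0,0,0,0.6]]]'

```text
t: 8.4
eef_pos: [493.5, 105.4, 170.3]
tcp_rot: [-0.158, 3.136, -0.0]
force: [0.7, -0.6, 0.6]
finger_gap: 34.2
```

Emit:
jog_arm --motion '[[[1.54,-4.56,0,0,0,0,0.5],[1.54,-4.56,0,0,0,0,0.5],[1.54,-4.56,0,0,0,0,0.5],[1.54,-4.56,0,0,0,0,0.5],[1.54,-4.56,0,0,0,0,0.5],[1.54,-4.56,0,0,0,0,0.5],[1.54,-4.56,0,0,0,0,0.5],[1.54,-4.56,0,0,0,0,0.5]]]'

```text
t: 9.4
eef_pos: [406.3, -270.7, 169.5]
tcp_rot: [-0.155, 3.137, -0.001]
force: [-0.2, -0.2, -0.7]
finger_gap: 42.9
```

Emit:
jog_arm --motion '[[[0,0,0,0,0,0,0.5],[0,0,0,0,0,0,0.5]]]'

```text
t: 9.65
eef_pos: [406.8, -268.8, 169.1]
tcp_rot: [0.155, -3.138, -0.001]
force: [-0.0, -0.7, -0.7]
finger_gap: 42.6
```

Run:
```python
from h import *
import pickle
c=read_camera("wrist");t=read_camera("top");pickle.dump((c,t),open("w4.pkl","wb"));f=c["frame"];hsv=cv2.cvtColor(f,cv2.COLOR_BGR2HSV)
m=((hsv[...,0]>95)&(hsv[...,0]<125)&(hsv[...,1]>120)&(hsv[...,2]>40)).astype(np.uint8)
n,l,s,ce=cv2.connectedComponentsWithStats(m)
for i in range(1,n):
    if s[i][4]>80: print(s[i],ce[i].round(1),cast(c,*ce[i],44).round(1),cv2.minAreaRect(np.argwhere(l==i)[:,::-1].astype(np.float32)))
cv2.imwrite("pics/w4.png",np.hstack([cv2.resize(f[100:340,160:480],(480,360)),cv2.resize(t["frame"][150:270,190:296],(318,360),interpolation=cv2.INTER_CUBIC)])); delta([406.5,-271,100],.099)
```

```text
[408   4  23  49 838] [419.   28.3] [ 240.5 -190.6   44. ] ((418.6241760253906, 27.989656448364258), (47.41897201538086, 21.010507583618164), 85.2363510131836)
[459 153  33  34 701] [475.3 169.2] [ 366.8 -104.9   44. ] ((475.4137878417969, 169.5344696044922), (39.18171691894531, 21.91204833984375), 68.19859313964844)
[313 169   9  36 278] [317.5 186.3] [ 402.  -271.3   44. ] ((317.0, 186.5), (35.0, 8.0), 90.0)
t 9.75 tcp [ 407.1 -268.1  169.2] shift cm (current axes) [ 0.09 -0.28  6.92] turn deg [0.02 0.   0.09] F [-0.  -0.7  0.2] gap 42.7
```

View pics/w4.png

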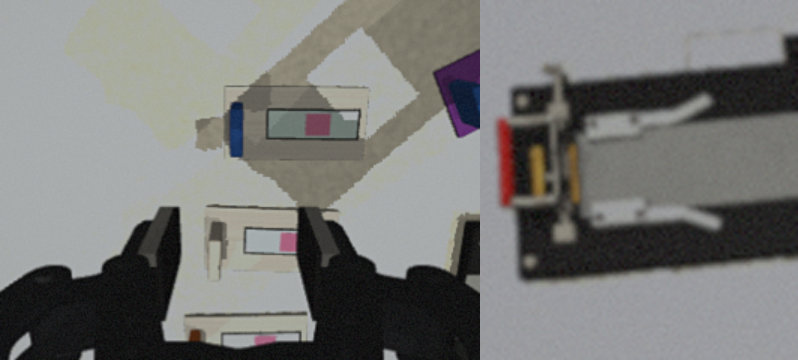

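The clip stays open by itself: in the top crop the bar is now at (505,160), beyond the hinge. The blue carrier is square to the tool. I'll descend onto the handle.

Emit:
jog_arm --motion '[[[0.2,-0.3,5,0,0,0,0.5],[0,0,5,0,0,0,0.5],[0,0,4,0,0,0,0.5],[0,0,1.7,0,0,0,0.5],[0,0,0,0,0,0,0.5]]]' --newtons 60

```text
t: 10.38
eef_pos: [405.0, -271.2, 11.6]
tcp_rot: [0.158, -3.136, -0.002]
force: [0.7, 0.2, 0.2]
finger_gap: 43.1
```

Emit:
jog_arm --motion '[[[0,0,0.6,0,0,0,0.5],[0,0,0.6,0,0,0,0.5],[0,0,0,0,0,0,0.5]]]'

```text
t: 10.75
eef_pos: [405.3, -272.4, 0.5]
tcp_rot: [-0.156, 3.137, -0.0]
force: [0.2, 0.0, 0.3]
finger_gap: 42.6
```

Emit:
jog_arm --motion '[[[0,0,0.6,0,0,0,0.5],[0,0,0,0,0,0,0.7],[0,0,0,0,0,0,1],[0,0,0,0,0,0,1],[0,0,0,0,0,0,1],[0,0,0,0,0,0,1]]]' --newtons 60

```text
t: 11.5
eef_pos: [405.3, -272.3, -5.7]
tcp_rot: [-0.156, 3.138, -0.0]
force: [-0.3, -0.8, -0.0]
finger_gap: 8.6
```

Run:
```python
from h import *
c=read_camera("scene");u,v=map(int,proj(c,[405,-271,30]));print(u,v)
cv2.imwrite("pics/g1.png",cv2.resize(c["frame"][v-70:v+50,u-70:u+90],(640,480),interpolation=cv2.INTER_CUBIC)); delta([406.5,-271,100],.099)
```

```text
246 158
t 11.55 tcp [ 405.3 -272.4   -5.7] shift cm (current axes) [ -0.14   0.12 -10.57] turn deg [-0.02  0.01  0.02] F [-0.4 -0.1  0.5] gap 8.8
```

View pics/g1.png

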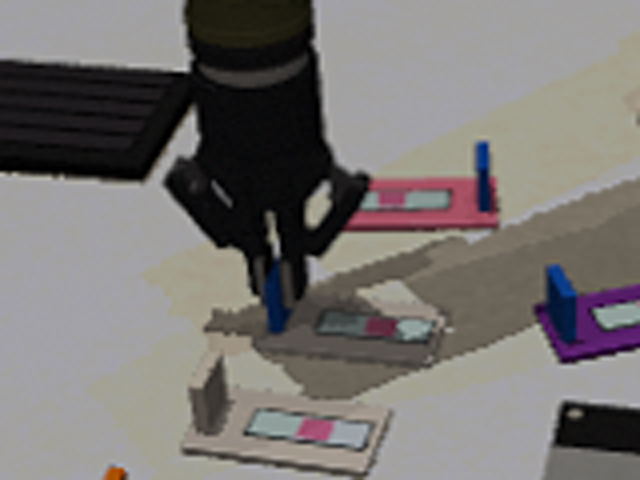

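The blue carrier's handle is pinched (8.6 mm gap, same bias as on the bar). I'll lift it and carry it above the apron.

Emit:
jog_arm --motion '[[[0,0,-2,0,0,0,1],[0,0,-3.5,0,0,0,1],[0,0,-3.5,0,0,0,1],[-2.62,3.39,0,0,0,0,1],[-2.62,3.39,0,0,0,0,1],[-2.62,3.39,0,0,0,0,1],[-2.62,3.39,0,0,0,0,1],[-2.62,3.39,0,0,0,0,1]]]'

```text
t: 12.55
eef_pos: [519.0, -89.2, 83.9]
tcp_rot: [0.156, -3.137, -0.0]
force: [0.7, -0.1, -0.9]
finger_gap: 8.8
```

Emit:
jog_arm --motion '[[[-2.62,3.39,0,0,0,0,1],[0,0,2,0,0,0,1],[0,0,2,0,0,0,1],[0,0,1.2,0,0,0,1],[0,0,0,0,0,0,1]]]'

```text
t: 13.18
eef_pos: [539.6, -54.8, 30.2]
tcp_rot: [0.154, -3.134, -0.001]
force: [0.5, -0.2, -0.8]
finger_gap: 8.6
```

Run:
```python
from h import *
import pickle
c=read_camera("top");w=read_camera("wrist");pickle.dump((c,w),open("p1.pkl","wb"))
cv2.imwrite("pics/p1.png",np.hstack([cv2.resize(c["frame"][160:250,195:335],(467,300),interpolation=cv2.INTER_CUBIC),cv2.resize(w["frame"][100:340,200:440],(300,300))])); delta([541.4,-54.2,24.3],.099)
```

```text
t 13.28 tcp [541.4 -54.9  32.3] shift cm (current axes) [-0.01  0.07  0.8 ] turn deg [-0.    0.   -0.04] F [-0.1 -0.5 -0.7] gap 8.8
```

View pics/p1.png

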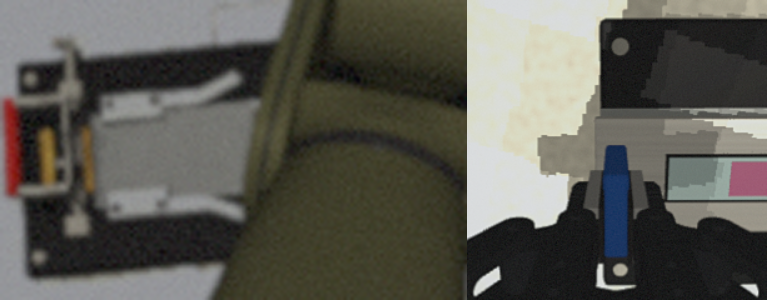

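Run:
```python
from h import *
import pickle
c,w=pickle.load(open("p1.pkl","rb"))
yaw=.099;d=np.array([-np.sin(yaw),np.cos(yaw)]);e=np.array([d[1],-d[0]])*-1; e=np.array([np.cos(yaw),np.sin(yaw)])
O=np.array([526.6,95.0])
def st(p): q=p[:2]-O; return (q@e).round(1),(q@d).round(1)
g=cv2.cvtColor(w["frame"],cv2.COLOR_BGR2GRAY).astype(int)
for u in(345,370,395,420): print(u,g[108:206:2,u].tolist())
hsv=cv2.cvtColor(w["frame"],cv2.COLOR_BGR2HSV);m=(hsv[...,0]>95)&(hsv[...,0]<125)&(hsv[...,1]>120)&(hsv[...,2]>40)
ys,xs=np.nonzero(m[:,300:345]);print("blue rows",ys.min(),ys.max(),xs.min()+300,xs.max()+300)
# predicted pixel rows for stage edges
for n,X,z in(("stage-x",-75,30),("carrier-x top",-30,44),("carrier-x bot",-30,38),("handle-x top",-18,82)):
    for yy in(-140,-110): 
        p=O+X*e+yy*d;print(n,yy,np.round(proj(w,[*p,z]),1))
```

```text
345 [127, 123, 127, 94, 23, 25, 26, 29, 30, 14, 33, 24, 24, 23, 22, 30, 15, 23, 23, 27, 21, 31, 26, 27, 15, 24, 25, 28, 47, 43, 39, 41, 42, 46, 43, 37, 24, 25, 18, 39, 83, 84, 83, 84, 118, 113, 113, 110, 110]
370 [160, 166, 135, 99, 22, 32, 34, 27, 32, 27, 50, 53, 47, 46, 50, 50, 46, 51, 52, 54, 48, 51, 46, 48, 52, 48, 46, 48, 44, 45, 44, 47, 47, 49, 49, 49, 45, 50, 45, 80, 104, 81, 83, 84, 143, 143, 138, 137, 140]
395 [165, 161, 131, 101, 16, 32, 29, 36, 25, 29, 31, 35, 30, 29, 29, 41, 47, 45, 48, 46, 43, 42, 49, 43, 45, 46, 45, 44, 49, 46, 51, 47, 45, 45, 40, 44, 48, 42, 46, 104, 165, 84, 82, 92, 224, 133, 138, 137, 138]
420 [155, 179, 151, 130, 22, 25, 29, 31, 31, 33, 29, 32, 34, 34, 32, 33, 28, 24, 46, 45, 44, 46, 49, 52, 50, 50, 51, 53, 50, 48, 51, 48, 44, 51, 46, 50, 46, 48, 42, 110, 171, 89, 94, 93, 225, 219, 218, 218, 222]
blue rows 216 305 308 329
stage-x -140 [338.  115.8]
stage-x -110 [389.  115.8]
carrier-x top -140 [338.3 196. ]
carrier-x top -110 [390. 196.]
carrier-x bot -140 [337.7 193.6]
carrier-x bot -110 [387.5 193.5]
handle-x top -140 [343.6 241.6]
handle-x top -110 [408.5 241.4]
```

The carrier edge and the stage edge both fall within 0.5 px of prediction, so x and yaw are good. Setting it down.

Emit:
jog_arm --motion '[[[0,0,0.4,0,0,0,1],[0,0,0.3,0,0,0,1],[0,0,0.1,0,0,0,1],[0,0,0,0,0,0,1],[0,0,0,0,0,0,1]]]'

```text
t: 13.9
eef_pos: [541.6, -54.3, 24.4]
tcp_rot: [-0.156, 3.137, -0.0]
force: [-0.1, 0.3, -0.4]
finger_gap: 8.9
```

Emit:
jog_arm --motion '[[[0,0,0.04,0,0,0,1],[0,0.8,0,0,0,0,1],[0,0.8,0,0,0,0,1],[0,0.8,0,0,0,0,1],[0,0.8,0,0,0,0,1],[0,0.8,0,0,0,0,1],[0,0,0,0,0,0,1]]]'

```text
t: 14.78
eef_pos: [537.7, -13.3, 24.3]
tcp_rot: [-0.157, 3.137, 0.002]
force: [0.0, 0.2, 6.2]
finger_gap: 8.5
```

Emit:
jog_arm --motion '[[[0,0,-0.04,0,0,0,1],[0,0.6,0,0,0,0,1],[0,0.8,0,0,0,0,1],[0,0.8,0,0,0,0,1],[0,0.8,0,0,0,0,1],[0,0.8,0,0,0,0,1],[0,0,0,0,0,0,1]]]'

```text
t: 15.65
eef_pos: [533.6, 24.7, 24.3]
tcp_rot: [0.157, -3.138, -0.003]
force: [0.8, 2.1, 5.4]
finger_gap: 8.5
```

Emit:
jog_arm --motion '[[[0,0,-0.05,0,0,0,1],[0,0.2,0,0,0,0,1],[0,0.2,0,0,0,0,1],[0,0.2,0,0,0,0,1],[0,0.2,0,0,0,0,1],[0,0.2,0,0,0,0,1],[0,0,0,0,0,0,1]]]'

```text
t: 16.52
eef_pos: [532.3, 33.7, 24.3]
tcp_rot: [0.156, -3.137, -0.001]
force: [1.0, 0.8, -0.8]
finger_gap: 8.8
```

Run:
```python
from h import *
import pickle
c,_=pickle.load(open("p1.pkl","rb"));yaw=.099;d=np.array([-np.sin(yaw),np.cos(yaw)]);O=np.array([526.6,95.0])
f=c["frame"].astype(int);m=(f[...,2]-f[...,0])
for v in(202,206,210): print(v,m[v,212:232].tolist())
for u in(219,221,222,223,224): print(u,((cast(c,u,207,38)[:2]-O)@d).round(1))
delta([532.3,33.7,24.3],.099)
```

```text
202 [10, 5, 11, 10, 6, 8, 11, 30, 58, 64, 32, 8, 3, 2, 6, 4, 4, 6, 4, 5]
206 [18, 7, 7, 10, 8, 6, 12, 24, 47, 63, 35, 12, 3, 3, 6, 3, 6, 4, 3, 5]
210 [12, 8, 10, 10, 9, -2, 5, 19, 49, 65, 51, 18, 5, 2, 6, 5, 5, 5, 3, 6]
219 72.2
221 67.7
222 65.5
223 63.2
224 61.0
t 16.52 tcp [532.3  33.7  24.3] shift cm (current axes) [-0.  0.  0.] turn deg [ 0.03 -0.05  0.03] F [ 1.   0.8 -0.8] gap 8.8
```

Emit:
jog_arm --motion '[[[0,0.2,0,0,0,0,1],[0,0.2,0,0,0,0,1],[0,0.2,0,0,0,0,1],[0,0.2,0,0,0,0,1],[0,0.2,0,0,0,0,1],[0,0.1,0,0,0,0,1],[0,0,0,0,0,0,1]]]'

```text
t: 17.4
eef_pos: [531.6, 44.3, 24.7]
tcp_rot: [-0.156, 3.138, -0.0]
force: [-0.4, 0.4, -0.9]
finger_gap: 8.8
```

Emit:
jog_arm --motion '[[[0,0.1,0,0,0,0,1],[0,0,0,0,0,0,1]]]'

```text
t: 17.65
eef_pos: [531.5, 45.3, 24.7]
tcp_rot: [0.156, -3.138, 0.0]
force: [-0.3, -0.7, -0.3]
finger_gap: 9.1
```

Emit:
jog_arm --motion '[[[0,0.1,0,0,0,0,1],[0,0,0,0,0,0,1]]]'

```text
t: 17.9
eef_pos: [531.4, 46.3, 24.7]
tcp_rot: [0.156, -3.138, 0.0]
force: [-0.4, 0.0, -1.4]
finger_gap: 8.6
```

Emit:
jog_arm --motion '[[[0,0.08,0,0,0,0,1],[0,0,0,0,0,0,1]]]'

```text
t: 18.15
eef_pos: [531.3, 47.1, 24.7]
tcp_rot: [0.156, -3.138, -0.0]
force: [0.1, -0.7, -1.4]
finger_gap: 8.4
```

Emit:
jog_arm --motion '[[[0,0.07,0.02,0,0,0,1],[0,0,0,0,0,0,1]]]'

```text
t: 18.4
eef_pos: [531.3, 47.8, 24.5]
tcp_rot: [0.156, -3.138, -0.0]
force: [-0.3, -0.5, -0.9]
finger_gap: 9.0
```

Emit:
jog_arm --motion '[[[0,0.05,0,0,0,0,1],[0,0,0,0,0,0,1]]]'

```text
t: 18.65
eef_pos: [531.2, 48.3, 24.5]
tcp_rot: [-0.156, 3.138, -0.0]
force: [-0.2, -0.3, -0.7]
finger_gap: 9.1
```

Emit:
jog_arm --motion '[[[0,0.06,0,0,0,0,1],[0,0,0,0,0,0,1]]]'

```text
t: 18.9
eef_pos: [531.2, 48.9, 24.5]
tcp_rot: [-0.156, 3.138, -0.0]
force: [-0.3, 0.5, -0.1]
finger_gap: 9.2
```

Emit:
jog_arm --motion '[[[0,0.06,0,0,0,0,1],[0,0,0,0,0,0,1]]]'

```text
t: 19.15
eef_pos: [531.1, 49.5, 24.5]
tcp_rot: [0.156, -3.138, -0.0]
force: [-0.9, 0.8, -0.9]
finger_gap: 9.1
```

Emit:
jog_arm --motion '[[[0,0.06,0,0,0,0,1],[0,0,0,0,0,0,1]]]'

```text
t: 19.4
eef_pos: [531.1, 50.1, 24.5]
tcp_rot: [-0.156, 3.138, -0.0]
force: [0.4, 0.4, -1.2]
finger_gap: 8.8
```

Emit:
jog_arm --motion '[[[0,0.06,0,0,0,0,1],[0,0,0,0,0,0,1]]]'

```text
t: 19.65
eef_pos: [531.0, 50.6, 24.5]
tcp_rot: [-0.156, 3.138, -0.0]
force: [0.2, 0.2, -0.8]
finger_gap: 8.9
```

Emit:
jog_arm --motion '[[[0,0.06,0,0,0,0,1],[0,0,0,0,0,0,1]]]'

```text
t: 19.9
eef_pos: [530.9, 51.2, 24.5]
tcp_rot: [-0.156, 3.138, 0.0]
force: [0.5, 0.3, -1.1]
finger_gap: 8.7
```

Emit:
jog_arm --motion '[[[0,0.06,0,0,0,0,1],[0,0,0,0,0,0,1]]]'

```text
t: 20.15
eef_pos: [530.9, 51.8, 24.5]
tcp_rot: [0.156, -3.138, 0.0]
force: [-0.7, 0.2, -1.1]
finger_gap: 9.0
```

Emit:
jog_arm --motion '[[[0,0.06,0,0,0,0,1],[0,0,0,0,0,0,1]]]'

```text
t: 20.4
eef_pos: [530.8, 52.5, 24.5]
tcp_rot: [0.156, -3.138, 0.0]
force: [-0.5, -0.3, -1.5]
finger_gap: 8.6
```

Emit:
jog_arm --motion '[[[0,0.06,0,0,0,0,1],[0,0,0,0,0,0,1]]]'

```text
t: 20.65
eef_pos: [530.7, 53.1, 24.5]
tcp_rot: [0.156, -3.138, -0.0]
force: [0.0, -0.3, -1.2]
finger_gap: 8.4
```

Emit:
jog_arm --motion '[[[0,0.06,0,0,0,0,1],[0,0,0,0,0,0,1]]]'

```text
t: 20.9
eef_pos: [530.7, 53.7, 24.5]
tcp_rot: [-0.156, 3.138, 0.0]
force: [-0.7, 0.3, -1.3]
finger_gap: 8.8
```

Emit:
jog_arm --motion '[[[0,0.06,0,0,0,0,1],[0,0,0,0,0,0,1]]]'

```text
t: 21.15
eef_pos: [530.6, 54.2, 24.5]
tcp_rot: [0.156, -3.138, -0.0]
force: [0.5, -0.4, -1.0]
finger_gap: 8.8
```

Emit:
jog_arm --motion '[[[0,0.06,0,0,0,0,1],[0,0,0,0,0,0,1]]]'

```text
t: 21.4
eef_pos: [530.6, 54.8, 24.5]
tcp_rot: [0.156, -3.138, 0.0]
force: [0.5, 0.3, -1.2]
finger_gap: 8.9
```

Emit:
jog_arm --motion '[[[0,0.06,0,0,0,0,1],[0,0,0,0,0,0,1]]]'

```text
t: 21.65
eef_pos: [530.5, 55.4, 24.5]
tcp_rot: [0.156, -3.138, -0.0]
force: [-0.3, 0.1, 0.3]
finger_gap: 8.9
```

Emit:
jog_arm --motion '[[[0,0.06,0,0,0,0,1],[0,0,0,0,0,0,1]]]'

```text
t: 21.9
eef_pos: [530.4, 56.0, 24.5]
tcp_rot: [-0.156, 3.138, -0.0]
force: [-0.1, 0.6, -1.4]
finger_gap: 8.9
```

Emit:
jog_arm --motion '[[[0,0.06,0,0,0,0,1],[0,0,0,0,0,0,1]]]'

```text
t: 22.15
eef_pos: [530.5, 56.5, 24.6]
tcp_rot: [-0.156, 3.138, -0.0]
force: [-0.2, -0.4, -1.0]
finger_gap: 8.6
```

Emit:
jog_arm --motion '[[[0,0.06,0,0,0,0,1],[0,0,0,0,0,0,1]]]'

```text
t: 22.4
eef_pos: [530.5, 56.8, 24.7]
tcp_rot: [-0.156, 3.137, -0.001]
force: [-0.4, -3.1, -0.2]
finger_gap: 9.0
```

Emit:
jog_arm --motion '[[[0,0.06,0,0,0,0,1],[0,0,0,0,0,0,1]]]'

```text
t: 22.65
eef_pos: [530.5, 57.1, 24.7]
tcp_rot: [-0.156, 3.137, -0.002]
force: [0.0, -5.4, 0.3]
finger_gap: 8.9
```

Contact felt: 5.4 N against the stop. I'll lower a hair so it lies flat, and hold.

Emit:
jog_arm --motion '[[[0,0.01,0.03,0,0,0,1],[0,0,0,0,0,0,1],[0,0,0,0,0,0,1]]]'

```text
t: 23.02
eef_pos: [530.6, 57.1, 24.6]
tcp_rot: [-0.156, 3.137, -0.002]
force: [0.1, -6.0, 0.5]
finger_gap: 8.6
```

Run:
```python
from h import *
delta([530.5,57,24],.099)
```

```text
t 23.02 tcp [530.6  57.1  24.6] shift cm (current axes) [ 0.01 -0.01  0.06] turn deg [-0.09  0.02  0.03] F [ 0.1 -6.   0.5] gap 8.6
```

Emit:
jog_arm --motion '[[[0,0,0,0,0,0,0.85],[0,0,0,0,0,0,0.7],[0,0,0,0,0,0,0.7],[0,0,-2,0,0,0,0.7],[0,0,-4,0,0,0,0.7],[0,0,-5,0,0,0,0.74],[0,0,-3.6,0,0,0,0.74],[0,3.6,0,0,0,0,0.74]]]'

```text
t: 24.02
eef_pos: [529.5, 93.4, 175.0]
tcp_rot: [-0.151, 3.13, 0.001]
force: [0.6, -0.4, -0.0]
finger_gap: 22.3
```

Emit:
jog_arm --motion '[[[0.15,3.7,0,0,0,0,0.74],[0,3.7,0,0,0,0,0.74],[0,3.6,0,0,0,0,0.74],[0,0,0,0,0,0,0.74],[0,0,0,0,0,0,0.74]]]'

```text
t: 24.65
eef_pos: [514.1, 202.8, 170.0]
tcp_rot: [0.156, -3.137, 0.0]
force: [0.3, 0.4, 0.3]
finger_gap: 22.1
```

Run:
```python
from h import *
import pickle
c=read_camera("wrist");s=read_camera("scene");pickle.dump((c,s),open("w5.pkl","wb"));A=[];B=[]
for q in(c,s):
    h=cv2.cvtColor(q["frame"],cv2.COLOR_BGR2HSV);m=(((h[...,0]<6)|(h[...,0]>172))&(h[...,1]>140)&(h[...,2]>60)).astype(np.uint8)
    n,l,st,ce=cv2.connectedComponentsWithStats(m);i=1+np.argmax(st[1:,4]);print(st[i],ce[i],"cast94",cast(q,*ce[i],94).round(1),"pred",np.round(proj(q,[516,200.5,94]),1))
delta([514.6,202.3,57],.099)
a=c["frame"][110:310,150:470];u,v=map(int,proj(s,[520,100,60]))
cv2.imwrite("pics/w5.png",np.hstack([cv2.resize(a,(400,250)),cv2.resize(s["frame"][v-50:v+50,u-80:u+80],(400,250),interpolation=cv2.INTER_CUBIC)]))
```

```text
[313 168  12  71 746] [318.34986595 202.34182306] cast94 [513.6 201.6  94. ] pred [316.9 204.8]
[434 188   6  23  87] [436.54022989 199.37931034] cast94 [519.1 203.   94. ] pred [435.4 198.2]
t 24.75 tcp [514.3 202.2 170.1] shift cm (current axes) [-3.000e-02  1.000e-02  1.131e+01] turn deg [-0.01 -0.01 -0.04] F [ 0.1 -0.2 -0.3] gap 21.9
```

View pics/w5.png

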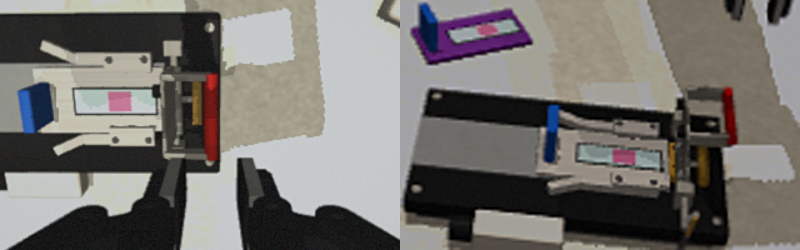

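The carrier sits under the lips against the stop, and the open bar is at y ≈ 202, matching the TCP. Descending to pinch the bar.

Emit:
jog_arm --motion '[[[0,0,4,0,0,0,0.74],[0,0,4,0,0,0,0.74],[0,0,2,0,0,0,0.74],[0,0,1.3,0,0,0,0.74],[0,0,0,0,0,0,0.8],[0,0,0,0,0,0,1],[0,0,0,0,0,0,1],[0,0,0,0,0,0,1]]]' --newtons 40

```text
t: 25.75
eef_pos: [515.1, 202.5, 58.2]
tcp_rot: [-0.156, 3.136, -0.001]
force: [1.0, -6.3, 0.8]
finger_gap: 8.1
```

Emit:
jog_arm --motion '[[[0,-0.65,-0.33,0,0,0,1],[0,-0.69,-0.26,0,0,0,1],[0,-0.71,-0.18,0,0,0,1],[0,-0.72,-0.08,0,0,0,1],[0,-0.74,0,0,0,0,1],[0,-0.72,0.09,0,0,0,1],[0,0,0,0,0,0,1]]]'

```text
t: 26.62
eef_pos: [519.7, 161.7, 67.2]
tcp_rot: [-0.155, 3.135, 0.003]
force: [-2.0, -0.4, 7.1]
finger_gap: 8.2
```

Emit:
jog_arm --motion '[[[0,-0.71,0.17,0,0,0,1],[0,-0.69,0.26,0,0,0,1],[0,-0.65,0.34,0,0,0,1],[0,-0.6,0.41,0,0,0,1],[0,0,0,0,0,0,1]]]'

```text
t: 27.25
eef_pos: [522.2, 133.7, 52.7]
tcp_rot: [-0.155, 3.135, -0.001]
force: [5.5, 0.6, -0.3]
finger_gap: 7.8
```

Emit:
jog_arm --motion '[[[0,-0.24,0.2,0,0,0,1],[0,-0.23,0.2,0,0,0,1],[0,-0.17,0.18,0,0,0,1],[0,-0.16,0.17,0,0,0,1],[0,0,0,0,0,0,1]]]'

```text
t: 27.88
eef_pos: [522.8, 126.5, 45.3]
tcp_rot: [-0.156, 3.135, 0.0]
force: [6.8, 1.2, -0.9]
finger_gap: 8.0
```

Emit:
jog_arm --motion '[[[0,-0.08,0.09,0,0,0,1],[0,-0.08,0.09,0,0,0,1],[0,0,0,0,0,0,1]]]'

```text
t: 28.25
eef_pos: [523.0, 125.3, 43.9]
tcp_rot: [-0.155, 3.136, 0.001]
force: [5.1, 1.2, 1.0]
finger_gap: 8.2
```

Emit:
jog_arm --motion '[[[0,-0.07,0.07,0,0,0,1],[0,0,0,0,0,0,1]]]'

```text
t: 28.5
eef_pos: [522.9, 124.1, 42.9]
tcp_rot: [-0.156, 3.136, -0.0]
force: [6.5, -0.1, -1.4]
finger_gap: 8.1
```

Emit:
jog_arm --motion '[[[0,-0.05,0.06,0,0,0,1],[0,0,0,0,0,0,1]]]'

```text
t: 28.75
eef_pos: [523.0, 123.7, 42.3]
tcp_rot: [-0.155, 3.136, 0.0]
force: [6.0, 0.9, -0.1]
finger_gap: 7.8
```

Emit:
jog_arm --motion '[[[0,-0.04,0.06,0,0,0,1],[0,0,0,0,0,0,1]]]'

```text
t: 29.0
eef_pos: [523.0, 123.5, 42.1]
tcp_rot: [-0.155, 3.136, 0.001]
force: [5.4, 1.8, 1.3]
finger_gap: 7.9
```

Emit:
jog_arm --motion '[[[0,0,0.05,0,0,0,1],[0,0,0,0,0,0,1]]]'

```text
t: 29.25
eef_pos: [523.0, 123.4, 42.0]
tcp_rot: [-0.156, 3.136, 0.0]
force: [5.4, 0.4, 5.3]
finger_gap: 8.1
```

The clip now bears on the carrier: motion has stalled and the force rose to 5 N. Releasing and retreating upward.

Emit:
jog_arm --motion '[[[0,0,0,0,0,0,0.85],[0,0,0,0,0,0,0.65],[0,0,0,0,0,0,0.65],[0,0,-2,0,0,0,0.65],[0,0,-4,0,0,0,0.65],[0,0,-5,0,0,0,0.65],[0,0,-3,0,0,0,0.65],[0,0,0,0,0,0,0.65]]]'

```text
t: 30.25
eef_pos: [523.8, 123.6, 184.4]
tcp_rot: [-0.156, 3.132, 0.001]
force: [1.1, -0.1, -0.7]
finger_gap: 29.9
```

Run:
```python
from h import *
c=read_camera("wrist");s=read_camera("scene")
u,v=map(int,proj(s,[520,100,60]))
delta([523,123,180],.099)
h=cv2.cvtColor(c["frame"],cv2.COLOR_BGR2HSV)
for n,m in(("red",((h[...,0]<6)|(h[...,0]>172))&(h[...,1]>140)&(h[...,2]>60)),("blue",(h[...,0]>95)&(h[...,0]<125)&(h[...,1]>120)&(h[...,2]>40))):
    k,l,st,ce=cv2.connectedComponentsWithStats(m.astype(np.uint8));
    for i in range(1,k):
        if st[i][4]>150: print(n,st[i],cast(c,*ce[i],80 if n=="red" else 70).round(1))
cv2.imwrite("pics/f.png",np.hstack([cv2.resize(c["frame"][80:320,150:470],(400,300)),cv2.resize(s["frame"][v-50:v+50,u-70:u+64],(400,300),interpolation=cv2.INTER_CUBIC)]))
```

```text
t 30.35 tcp [521.5 123.3 180.3] shift cm (current axes) [-0.14 -0.05  0.03] turn deg [-0.01 -0.09  0.02] F [0.2 0.  0.8] gap 29.8
red [314 162  10  64 590] [521.6 122.5  80. ]
blue [102   0  47  42 868] [379.9 -67.7  70. ]
blue [249 172  16  39 503] [527.8  57.9  70. ]
```

View pics/f.png

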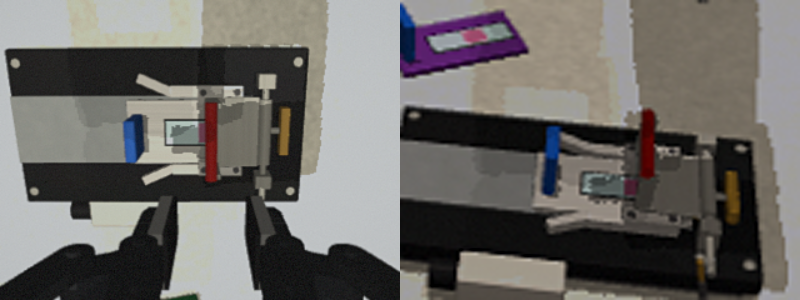

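The clip is down on the carrier, the carrier is square and hasn't slid back (handle y ≈ 58, 57 when pressed), and the arm is clear. Handing in.

```bash
python3 -c "
from station import job
print(job.sign_off())"
```

```text
the job is handed in; nothing more can be done
None
```

I loaded the blue-handled carrier and handed the job in at about 30 s of the 72 s allowed; no verdict was reported.

**What I did**
- **Clip open:** I tipped the clip up by its red bar to about 1.4 rad and let go. It stayed open by itself.
- **Carrier in:** I laid the carrier on the apron and slid it flat under the lips. I felt the end stop at about stage y = +67 mm, pressed it with about 6 N and released.
- **Clip down:** I carried the bar down until the clip bore on the carrier, about 5 N on the wrist, then let go and lifted clear.

**Last checks**
- The pictures show the clip down on the carrier and the carrier looking square under the lips.
- The handle is at y ≈ 58 mm; the tool read 57 mm while pressing, so I see no sign it slid back.
- The arm is clear of everything.
- I touched nothing but the clip bar and the blue carrier. I did not re-measure the other carriers or the bystanders at the end.
- The final forces on the end stop and under the clip could not be measured after release.

**What disagreed**
- The fingertips stand about 26 mm higher than the TCP reading implies, so the first pinch closed above the bar. I corrected by going deeper.
- While lowering the clip, the wrist showed 5–7 N sideways across the bar. It disappeared on release.
- I viewed 12 pictures, two over the budget of 10.

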